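# Run the label rolls up to the end stop and shut the keeper

## Robot

A 6-joint arm with a two-finger parallel gripper is mounted at the origin on a cart in front of the work surface, level with it; the furniture and walls round the work are solid. World frame = base frame: x ahead of the robot, y to its left, z up, the work surface at z = 0. Lengths are in mm, angles in rad, forces in N, time in s.
With the tool pointing down it reaches from about 250 to 850 mm from the base axis. Payload 12.5 kg.
Tool frame: the origin (TCP) lies at the very end of the fingers, on their centre line; the grasp point (between the pads) lies grip_depth behind it (grip_depth is the distance from the TCP to the grasp point, in mm); z points along the fingers, y is the direction in which the jaws open and shut (so a half turn about z gives the same grasp; the last joint's range is limited). The gripper opens to 93 mm and grips with 3 to 60 N. Pads are 15 mm wide; open, the fingers measure 128 mm over their backs; the gripper's body (75 mm by 188 mm) begins 65 mm behind the grasp point.
Start: joints at [1.144, 0.351, 1.652, -0, 1.139, -0.085], TCP at [184.319, 518.18, 218.633] pointing down, gripper open.
Joint ranges: [-2.75, 2.75], [-0.79, 2.1], [0.01, 2.65], [-1.57, 4.71], [0.07, 3.14], [-2.87, 2.87]. Speed limits (rad/s): [2.22, 2.22, 2.79, 3.14, 3.14, 3.14].

## Interface

Orientations are given as a unit quaternion [w, x, y, z].
In Python, from station import get_state, capture, camera_info, close_job, grip_depth gives the robot as it stands.
- The arm moves only by the tool send_rows, never from a script. Its argument "steps" is a list of rows, each a list of 7 numbers: the turn, a rotation vector about the tool's x, y, z each as a share of 2 rad, from -1 to 1, then the shift along the tool's x, y, z each as a share of 300 mm, from -1 to 1, then the closure, from -1 (fully open) to 1 (shut). A call has 1 to 10 rows; each row is the pose to reach, as a shift and turn from the pose measured when the call began, along the tool's axes at that moment; what a row does not reach only later rows make up. A row lasts 1/12 s, in which the tool goes at most 41.7 mm and 7.16 degrees, less where a joint would pass 70% of its speed; a pose out of reach is approached as far as the arm can. A call with a number of a shift or a turn outside -1 to 1 is refused whole. A call with a gripper value outside its range is refused whole. The fingers move at their own pace and stop on an object; "grip_force" is the grip in N (left out, the last holds). Time passes only in rows, so rows that repeat a pose let the fingers close. It gives the time, the measured TCP pose, the force and the opening at its end, in the units of the state.
- get_state(): the state, without advancing time (a new reading comes with each control period).
- capture(name): name is "side" or "top"; returns (picture, depth): 384x512x3 uint8, red, green, blue; 384x512 float32, mm along the optical axis (not along the pixel's ray), 0 where there is no reading.
- camera_info(name): a dict with "mtx" (3x3 intrinsics, pixels), "rvec" (rotation vector, rad) and "tvec" (3), from world to camera coordinates, as OpenCV has them. Camera axes: x right, y down, z forward; pixel columns grow to the right and rows downward; lengths in mm; the calibration is good to about 2 mm. A picture is of the moment at which its call begins. camera_info takes no time and is no camera call.
- close_job(): hands the job in, once; it reports no verdict.
The state is a dict: "clock": time; "joint_pos": joint angles; "joint_vel": joint speeds; "joint_torque": joint torques, N m; "ee_pos": TCP position; "tool_rot": TCP orientation; "wrist_force": force on the tool from outside, world axes, zero at the start; "wrist_torque": the same for the moment, N m; "grip_width": opening from 0.0 (shut) to 1.0 (fully open).
Only numpy, scipy, OpenCV 4.12 (cv2) and the standard library are available. Lean on these libraries where they do the work, as an engineer would, in place of code of your own. Each camera call takes 0.05 s, during which the arm holds its last target. There are 200 camera calls.

## Task

In the blue roll tray, push the three label rolls along the lane as one touching train, pressing only on the last roll (the one nearest the tray's open end), until the front roll is fully home against the end stop and all three are touching. Then push the keeper arm by its bar or orange knob, fully round until it lies straight across the lane behind the last roll. Just push with the fingers, nothing needs grasping: do not lift or tip the rolls, do not press on the other two rolls, and do not disturb the other things on the desk.

Things in the scene. Friction and masses are not known exactly. Their poses are not given: they have to be found in the camera images.
- tray: blue channel tray fixed to the desk, 74 mm wide (x), 332 mm long (y), floor 4 mm thick. Origin at desk height, mid-width of the lane. The lane runs along the tray's y axis: end-stop face at y = -150 mm, open end at y = +170 mm. It is 66 mm wide between side walls 4 mm thick, tops 22 mm above the desk; end-stop block 36 mm high
- end_stop (a point): middle of the end-stop face that the front roll must meet, 20 mm above the desk; axes as the tray's. With all rolls home their centres lie at y = -119, -57 and +5 mm in the tray's frame, and the last roll's rear edge at y = +36 mm
- roll_front: plain white label roll lying flat (hole axis vertical) in the tray, a disc 62 mm across, 40 mm high, about 0.14 kg; origin at the centre of its underside. The one nearest the end stop; not to be touched by the fingers
- roll_middle: plain white label roll lying flat (hole axis vertical) in the tray, a disc 62 mm across, 40 mm high, about 0.14 kg; origin at the centre of its underside. The middle one, touching both others; not to be touched by the fingers
- roll_tail: plain white label roll lying flat (hole axis vertical) in the tray, a disc 62 mm across, 40 mm high, about 0.14 kg; origin at the centre of its underside. The last one, nearest the open end: the one to push. At the start its rear edge is 60 to 95 mm short of its home place
- keeper (a joint): angle of the keeper arm about its upright pivot, rad. At angle a the arm points 70 degrees + a from the tray's +x axis, anticlockwise seen from above: 0 = wide open, outside the wall; 1.92 = its limit, fully shut, straight across the lane towards the tray's -x. Starts between 0 and 0.3, turns with light friction (under 1 N at the knob) and stays where it is left
- keeper_pivot (a point): pivot of the keeper arm, at x = +46 mm, y = +46 mm in the tray's frame; this point is 36 mm above the desk. The arm is a steel bar 8 mm thick, 90 mm from pivot to knob axis, 26 to 46 mm above the desk, so it passes over the tray's walls; shut, its face is 6 mm behind the last roll's home place
- keeper_knob (a point): orange knob at the end of the keeper arm, upright, 16 mm across, 24 to 62 mm above the desk; this point lies on its axis 54 mm above the desk
- spare_roll: larger white label roll, 76 mm across, 58 mm high, a bystander to leave alone; origin at the centre of its underside
- jar_red: specimen jar with red lid, 61 mm across, 72 mm high, a bystander to leave alone; origin at the centre of its underside
- jar_blue: specimen jar with blue lid, 61 mm across, 72 mm high, a bystander to leave alone; origin at the centre of its underside
- stapler: dark blue stapler, 127 x 36 x 40 mm, a bystander to leave alone; origin at the centre of its underside
- calculator: black desk calculator, 140 x 102 x 26 mm, a bystander to leave alone; origin at the centre of its underside
- tape_dispenser: green tape dispenser, 110 x 28 x 60 mm, a bystander to leave alone; origin at the centre of its underside
Mind the look-alikes: they are no part of the job. What is shaped like the roll_tail but turquoise or yellow is not meant.

How it is judged:
By the outcome, as a careful person would: the job done as asked, in the order asked, and still so for the second after the job is handed in, with the robot touching nothing.
It also fails if it takes over 51 s, if anything falls off the work surface, if the arm or the gripper's body presses on something with over 40 N, if the wrist force passes 120 N, or if a joint passes its speed limit or range.

## Working session

There is one attempt and no reset: what is moved stays moved. The work goes in short steps, Python scripts to look and compute and a tool call to move; the robot and the scene stay as the last step left them, time stands still between calls to the robot, and variables do not carry over. Pictures are saved under pics/ and viewed, about 8 in all and at most 12, crops included, and the job is handed in when it is done.

Besides the shell and the picture viewer there is one more tool, called after ">>>" as a command line: name --pt "numbers of a row" for each row, then --argument value for the rest. send_rows: Moves the arm, as the interface text tells. Its arguments: {"type":"object","properties":{"steps":{"type":"array","items":{"type":"array","items":{"type":"number"}}},"grip_force":{"type":"number"}},"required":["steps"]}

```bash
mkdir -p pics; cat > h.py <<'E'
import numpy as np, cv2
from station import *
from scipy.spatial.transform import Rotation as R
def cam(n):
    c=camera_info(n); M=cv2.Rodrigues(np.array(c["rvec"],float))[0]
    return np.array(c["mtx"],float),M,np.array(c["tvec"],float).ravel()
def cloud(n,d):
    K,M,t=cam(n); v,u=np.mgrid[:d.shape[0],:d.shape[1]]
    p=np.stack([(u-K[0,2])/K[0,0]*d,(v-K[1,2])/K[1,1]*d,d],-1)
    w=(p-t)@M; w[d==0]=np.nan; return w
def proj(n,P):
    K,M,t=cam(n); q=(np.atleast_2d(P)@M.T+t)@K.T; return q[:,:2]/q[:,2:]
def shot(n,f):
    im,d=capture(n); cv2.imwrite(f"pics/{f}.png",cv2.cvtColor(im,cv2.COLOR_RGB2BGR)); np.save(f"{f}.npy",d); return im,d
def toolrel(P):  # world target -> shares of 300 mm
    s=get_state(); q=s["tool_rot"]; r=R.from_quat([q[1],q[2],q[3],q[0]])
    return r.inv().apply(np.array(P)-s["ee_pos"])/300
E
python3 - <<'E'
from h import *
shot("top","t0"); shot("side","s0")
s=get_state(); print(s, grip_depth if not callable(grip_depth) else grip_depth())
for n in("top","side"):
    K,M,t=cam(n); print(n,-M.T@t,M[2],K[0,0])
E
```

```text
{'clock': 0.1, 'joint_pos': array([ 1.14436655e+00,  3.51147481e-01,  1.65230143e+00,  6.96210576e-06,
        1.13910987e+00, -8.46179784e-02]), 'joint_vel': array([ 1.31033196e-03, -1.98423404e-03, -1.00552471e-03, -3.18635416e-05,
        3.42298812e-04,  1.25985566e-03]), 'joint_torque': array([ 2.10550090e-03, -4.98028958e+01, -2.85709298e+01,  7.00480677e-02,
        2.38397357e-02, -4.23321171e-05]), 'ee_pos': array([184.22290281, 517.92866728, 218.19666557]), 'tool_rot': array([-1.25154156e-04,  1.70076537e-01,  9.85430737e-01, -4.66581392e-04]), 'wrist_force': array([ 0.61794584, -0.17813621,  1.19561347]), 'wrist_torque': array([ 0.01541288, -0.01612056, -0.02527329]), 'grip_width': 0.9982560023714159} 18.8
top [ 432.40289403  -31.56487211 1661.81601124] [ 0.07719436  0.01147619 -0.99695001] 488.68312876094467
side [ 444.72513658 1364.81018418 1218.70961714] [ 0.05844344 -0.76950919 -0.63595596] 467.13970424426
```

View pics/t0.png

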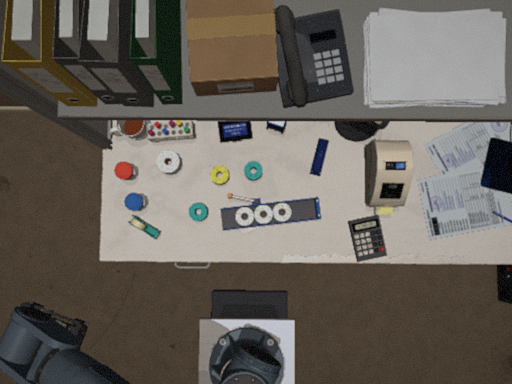

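View pics/s0.png

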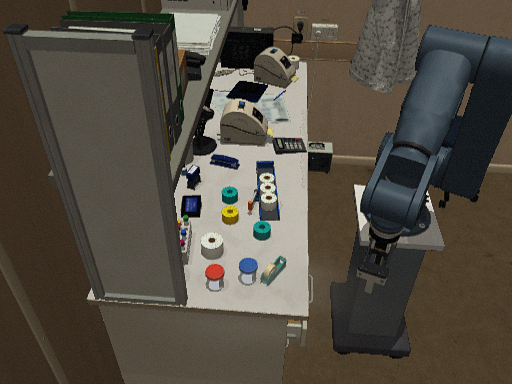

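Top view: the tray runs from (222,215) at its open end to (320,208) at the end stop. The three white rolls are at (244,216), (263,214) and (282,212), and the tail is the leftmost. The knob is at (230,196) and the pivot at about (257,201). The turquoise rolls at (198,212) and (253,171) and the yellow one at (220,175) are look-alikes, and the large white roll at (168,162) is the spare. I'll measure next and confirm with one crop.

```bash
cat > meas.py <<'E'
from h import *
def measure(im,d,n="top"):
    w=cloud(n,d); hsv=cv2.cvtColor(im,cv2.COLOR_RGB2HSV); o={}
    roi=np.zeros(d.shape,bool); roi[185:240,212:330]=1
    white=roi&(w[...,2]>30)&(hsv[...,1]<60)&(hsv[...,2]>140)
    k,l,st,c=cv2.connectedComponentsWithStats(white.astype(np.uint8))
    o['white']=[(st[i].tolist(),c[i].round(1).tolist(),np.nanmean(w[l==i],0).round(1)) for i in range(1,k) if st[i,4]>20]
    org=roi&(hsv[...,0]<18)&(hsv[...,1]>130)&(hsv[...,2]>110)
    o['org']=(org.sum(),np.nanmean(w[org],0),np.nanmax(w[org],0))
    blue=roi&(hsv[...,0]>100)&(hsv[...,0]<125)&(hsv[...,1]>60)
    o['blue']=blue
    return o,w
E
python3 - <<'E'
from meas import *
im=cv2.cvtColor(cv2.imread("pics/t0.png"),cv2.COLOR_BGR2RGB);d=np.load("t0.npy")
o,w=measure(im,d)
for x in o['white']:print(x)
print(o['org'][1:])
b=o['blue']; p=w[b]; print(b.sum(),np.nanpercentile(p[:,2],[5,50,95]))
r=cv2.minAreaRect(p[~np.isnan(p[:,0]),:2].astype(np.float32)); print(r)
cr=im[175:240,185:335]; cv2.imwrite("pics/c0.png",cv2.cvtColor(cv2.resize(cr,None,fx=5,fy=5,interpolation=cv2.INTER_CUBIC),cv2.COLOR_RGB2BGR))
E
```

```text
([232, 195, 22, 6, 56], [242.3, 197.7], array([551.5,  13. ,  44.4]))
([236, 203, 56, 23, 686], [263.3, 213.6], array([499.4, -57. ,  44.2]))
(array([557.83693159,  55.36457112,  61.48527454]), array([562.74827937,  59.73708084,  70.30071475]))
353 [ 1.18133018 20.57597968 37.45477931]
((509.63861083984375, -79.53172302246094), (88.98348236083984, 326.86834716796875), 7.0003275871276855)
```

View pics/c0.png

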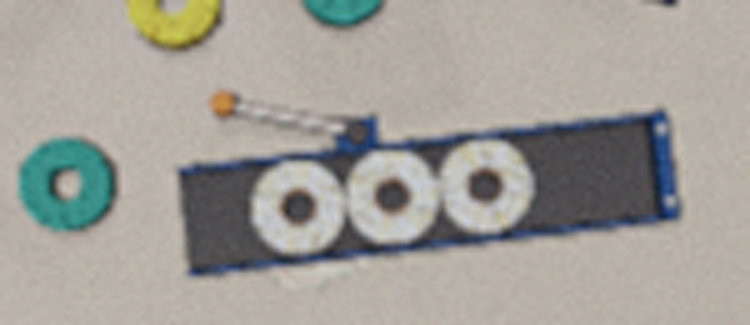

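The crop confirms it. The tail is the left white roll, hole at crop (299,208), with the middle at (392,197) and the front at (486,186). The knob is at (223,103), the pivot at (357,131) and the end stop at x≈665. The turquoise and yellow rolls lie outside the tray.

```bash
cat >> h.py <<'E'
def back(n,uv,z):
    K,M,t=cam(n); C=-M.T@t; r=M.T@np.linalg.solve(K,[uv[0],uv[1],1.]); return C+r*(z-C[2])/r[2]
E
python3 - <<'E'
from h import *
from scipy.optimize import least_squares
f=lambda a,b:((a+.5)/5-.5+185,(b+.5)/5-.5+175)
# model: tray pts (x,y,z): open-end outer corners, end-stop block outer corners, pivot, wall
obs=[((37,170,22),(181,171)),((-37,170,22),(191,273)),((37,-162,36),(664,113)),((-37,-162,36),(680,216)),((46,46,46),(357,131))]
W=[back("top",f(*p),m[2])[:2] for m,p in obs]
def tr(q,m): c,s=np.cos(q[2]),np.sin(q[2]); return np.array([q[0]+c*m[0]-s*m[1],q[1]+s*m[0]+c*m[1]])
r=least_squares(lambda q:np.concatenate([tr(q,m)-w for (m,_),w in zip(obs,W)]),[509,-79,.1])
print(r.x,r.fun.round(1)); q=r.x; np.save("tray.npy",q)
c,s=np.cos(q[2]),np.sin(q[2])
inv=lambda w:np.array([c*(w[0]-q[0])+s*(w[1]-q[1]),-s*(w[0]-q[0])+c*(w[1]-q[1])])
for n,p,z in[("tail",(299,208),44),("mid",(392,197),44),("front",(486,186),44),("knob",(223,103),62)]:
    w=back("top",f(*p),z); print(n,w.round(1),inv(w[:2]).round(1))
k=inv(back("top",f(223,103),62)[:2])-[46,46]; print(np.hypot(*k),np.arctan2(k[1],k[0])-np.radians(70))
p=get_state(); print(R.from_quat(np.roll(p["tool_rot"],-1)).as_matrix().round(3))
E
```

```text
[ 5.01615448e+02 -8.42214231e+01  1.23315173e-01] [ 2.1  3.6 -3.   2.   2.8 -3.3 -2.1 -2.   0.2 -0.2]
tail [490.2   5.4  44. ] [-0.3 90.3]
mid [497.9 -56.1  44. ] [-0.2 28.3]
front [ 505.6 -118.3   44. ] [ -0.2 -34.3]
knob [558.2  55.5  62. ] [ 73.4 131.7]
89.9624618858672 0.03991272800160384
[[-0.942  0.335 -0.   ]
 [ 0.335  0.942 -0.001]
 [ 0.    -0.001 -1.   ]]
```

```bash
cat >> h.py <<'E'
q_=np.load("tray.npy")
def T2W(x,y,z): c,s=np.cos(q_[2]),np.sin(q_[2]); return np.array([q_[0]+c*x-s*y,q_[1]+s*x+c*y,z])
def W2T(w): c,s=np.cos(q_[2]),np.sin(q_[2]); a,b=w[0]-q_[0],w[1]-q_[1]; return np.array([c*a+s*b,-s*a+c*b,w[2]])
def yaw_to(a): # rotvec about tool z (share) to bring tool x to tray angle a(rad)
    s=get_state(); M=R.from_quat(np.roll(s["tool_rot"],-1)).as_matrix()
    e=a+q_[2]-np.arctan2(M[1,0],M[0,0]); e=(e+np.pi)%(2*np.pi)-np.pi; return -e/2
def pr():
    s=get_state(); print("t",round(s["clock"],2),"tray",W2T(s["ee_pos"]).round(1),"F",np.round(s["wrist_force"],1),"g",round(s["grip_width"],2),"yaw",round(yaw_to(np.pi/2),3))
E
python3 - <<'E'
from h import *
pr(); print(T2W(0,152,200), toolrel(T2W(0,152,200)))
E
```

```text
t 0.1 tray [-240.9  636.6  218.2] F [ 0.6 -0.2  1.2] g 1.0 yaw 0.553
[482.91901051  66.62433668 200.        ] [-1.44231186 -1.08351883  0.06157122]
```

>>> send_rows --pt "0 0 0.06 -0.1 -0.075 0 1" --pt "0 0 0.12 -0.2 -0.15 0 1" --pt "0 0 0.18 -0.3 -0.225 0 1" --pt "0 0 0.24 -0.4 -0.3 0 1" --pt "0 0 0.3 -0.5 -0.375 0 1" --pt "0 0 0.36 -0.6 -0.45 0 1" --pt "0 0 0.42 -0.7 -0.525 0 1" --pt "0 0 0.48 -0.8 -0.6 0 1" --pt "0 0 0.53 -0.9 -0.675 0 1" --pt "0 0 0.553 -0.98 -0.74 0 1" --grip_force 40

```text
clock: 0.93
ee_pos: [387.7, 208.2, 218.3]
tool_rot: [0.0, 0.665, 0.747, -0.001]
wrist_force: [0.4, 1.6, -0.5]
grip_width: 0.332
```

```bash
python3 -c "
from h import *
pr(); print(toolrel(T2W(0,152,120)))"
```

```text
t 0.93 tray [-77.1 304.2 218.3] F [ 0.4  1.6 -0.5] g 0.33 yaw -0.003
[-0.5051739   0.26051035  0.32821955]
```

>>> send_rows --pt "0 0 -0.003 -0.1 0.05 0.03 1" --pt "0 0 -0.003 -0.2 0.1 0.08 1" --pt "0 0 -0.003 -0.3 0.15 0.15 1" --pt "0 0 -0.003 -0.4 0.2 0.2 1" --pt "0 0 -0.003 -0.46 0.24 0.25 1" --pt "0 0 -0.003 -0.5 0.26 0.3 1" --pt "0 0 -0.003 -0.505 0.26 0.328 1" --pt "0 0 -0.003 -0.505 0.26 0.328 1" --pt "0 0 -0.003 -0.505 0.26 0.328 1"

```text
clock: 1.68
ee_pos: [482.1, 67.1, 120.0]
tool_rot: [-0.0, 0.662, 0.749, -0.001]
wrist_force: [1.2, 0.0, 0.4]
grip_width: 0.007
```

```bash
python3 -c "
from h import *
pr(); print(toolrel(T2W(0,152,16)))
im,d=shot('side','s1'); c=proj('side',[T2W(0,120,30)])[0].astype(int); print(c)
cr=im[c[1]-60:c[1]+40,c[0]-65:c[0]+65]; cv2.imwrite('pics/c1.png',cv2.cvtColor(cv2.resize(cr,None,fx=6,fy=6,interpolation=cv2.INTER_CUBIC),cv2.COLOR_RGB2BGR))"
```

```text
t 1.68 tray [ -0.7 152.6 120. ] F [1.2 0.  0.4] g 0.01 yaw -0.0
[-0.00171371  0.00292365  0.346751  ]
[269 204]
```

View pics/c1.png

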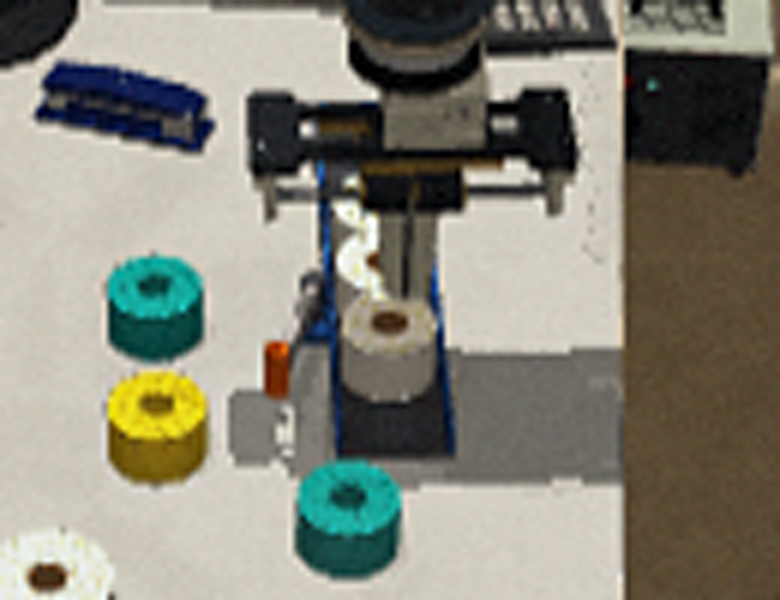

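The side crop shows the closed fingers at crop (410,240), above the lane and behind the tail roll at (388,345). The turquoise roll at (348,520) is clear of the open end. Descending now.

>>> send_rows --pt "0 0 0 0 0 0.07 1" --pt "0 0 0 0 0 0.14 1" --pt "0 0 0 0 0.002 0.21 1" --pt "0 0 0 0 0.002 0.28 1" --pt "0 0 0 0 0.002 0.32 1" --pt "0 0 0 0 0.002 0.34 1" --pt "0 0 0 0 0.002 0.346 1" --pt "0 0 0 0 0.002 0.346 1"

```text
clock: 2.4
ee_pos: [483.3, 67.8, 17.4]
tool_rot: [0.0, 0.662, 0.75, -0.0]
wrist_force: [-0.6, 0.3, -0.1]
grip_width: 0.006
```

```bash
python3 -c "
from h import *
pr(); print(toolrel(T2W(0,130,16)),toolrel(T2W(0,60,16)))"
```

```text
t 2.4 tray [  0.5 153.1  17.4] F [-0.6  0.3 -0.1] g 0.01 yaw 0.0
[-0.07715448 -0.00169176  0.00468209] [-0.31048765 -0.00185952  0.00490442]
```

>>> send_rows --pt "0 0 0 -0.035 -0.002 0.003 1" --pt "0 0 0 -0.065 -0.002 0.003 1" --pt "0 0 0 -0.08 -0.002 0.003 1" --pt "0 0 0 -0.095 -0.002 0.003 1" --pt "0 0 0 -0.11 -0.002 0.003 1" --pt "0 0 0 -0.125 -0.002 0.003 1" --pt "0 0 0 -0.14 -0.002 0.003 1" --pt "0 0 0 -0.155 -0.002 0.003 1" --pt "0 0 0 -0.17 -0.002 0.003 1" --pt "0 0 0 -0.185 -0.002 0.003 1"

```text
clock: 3.23
ee_pos: [489.5, 12.2, 16.5]
tool_rot: [0.0, 0.662, 0.75, -0.0]
wrist_force: [-0.4, 4.1, 2.5]
grip_width: 0.003
```

```bash
python3 -c "
from h import *
pr(); print(toolrel(T2W(0,55,16)))"
```

```text
t 3.23 tray [-0.1 97.2 16.5] F [-0.4  4.1  2.5] g 0.0 yaw 0.0
[-0.14073192  0.00025944  0.0018537 ]
```

>>> send_rows --pt "0 0 0 -0.015 0 0.001 1" --pt "0 0 0 -0.03 0 0.001 1" --pt "0 0 0 -0.045 0 0.001 1" --pt "0 0 0 -0.06 0 0.001 1" --pt "0 0 0 -0.075 0 0.001 1" --pt "0 0 0 -0.09 0 0.001 1" --pt "0 0 0 -0.105 0 0.001 1" --pt "0 0 0 -0.12 0 0.001 1" --pt "0 0 0 -0.133 0 0.001 1" --pt "0 0 0 -0.14 0 0.001 1"

```text
clock: 4.07
ee_pos: [494.7, -30.0, 16.2]
tool_rot: [0.0, 0.662, 0.75, -0.0]
wrist_force: [-0.6, 2.3, 0.1]
grip_width: 0.001
```

```bash
python3 -c "
from h import *
pr(); print(toolrel(T2W(0,43.5,16)))
im,d=shot('top','t2'); 
cr=im[175:240,185:335]; cv2.imwrite('pics/c2.png',cv2.cvtColor(cv2.resize(cr,None,fx=5,fy=5,interpolation=cv2.INTER_CUBIC),cv2.COLOR_RGB2BGR))"
```

```text
t 4.07 tray [-0.2 54.7 16.2] F [-0.6  2.3  0.1] g 0.0 yaw 0.0
[-0.03723393  0.00051433  0.00060143]
```

View pics/c2.png

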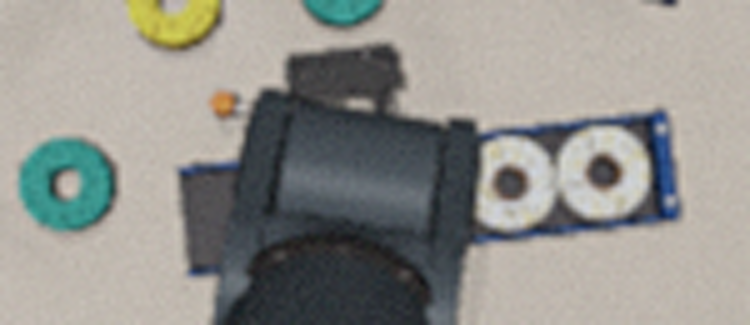

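Top crop: the front roll's hole is at (605,172), about 6 mm short of the stop at x≈655. The middle roll, at (512,182), is touching it. I'll creep in from here and watch the force.

>>> send_rows --pt "0 0 0 -0.005 0 0 1" --pt "0 0 0 -0.009 0 0 1" --pt "0 0 0 -0.013 0 0 1" --pt "0 0 0 -0.015 0 0 1" --pt "0 0 0 -0.015 0 0 1"

```text
clock: 4.53
ee_pos: [495.4, -34.7, 16.2]
tool_rot: [0.001, 0.662, 0.75, -0.0]
wrist_force: [-1.2, 1.2, 0.2]
grip_width: 0.005
```

>>> send_rows --pt "0 0 0 -0.003 0 0 1" --pt "0 0 0 -0.005 0 0 1" --pt "0 0 0 -0.005 0 0 1"

```text
clock: 4.78
ee_pos: [495.5, -36.0, 16.2]
tool_rot: [0.0, 0.662, 0.749, -0.0]
wrist_force: [-0.1, 3.7, 0.1]
grip_width: 0.006
```

>>> send_rows --pt "0 0 0 -0.003 0 0 1" --pt "0 0 0 -0.006 0 0 1" --pt "0 0 0 -0.006 0 0 1"

```text
clock: 5.03
ee_pos: [495.4, -36.4, 16.2]
tool_rot: [-0.001, 0.662, 0.749, 0.0]
wrist_force: [-0.7, 16.1, 3.3]
grip_width: 0.007
```

>>> send_rows --pt "0 0 0 -0.003 0 0 1" --pt "0 0 0 -0.006 0 0 1" --pt "0 0 0 -0.006 0 0 1"

```text
clock: 5.28
ee_pos: [495.1, -36.5, 16.2]
tool_rot: [-0.002, 0.662, 0.749, 0.001]
wrist_force: [-1.4, 19.3, 5.7]
grip_width: 0.007
```

The force rose to 19 N with no further motion, so the train is home. Backing off, then lifting.

>>> send_rows --pt "0 0 0 0.02 0 0 1" --pt "0 0 0 0.06 0 0 1" --pt "0 0 0 0.12 0 0 1" --pt "0 0 0 0.12 0 -0.08 1" --pt "0 0 0 0.12 0 -0.18 1" --pt "0 0 0 0.12 0 -0.28 1" --pt "0 0 0 0.12 0 -0.35 1" --pt "0 0 0 0.2 0.1 -0.35 1" --pt "0 0 0 0.28 0.2 -0.35 1" --pt "0 0 0 0.32 0.28 -0.35 1"

```text
clock: 6.12
ee_pos: [568.3, 71.2, 122.3]
tool_rot: [-0.001, 0.662, 0.749, 0.001]
wrist_force: [-0.2, -0.4, -0.7]
grip_width: 0.003
```

```bash
cat > arc.py <<'E'
from h import *
# finger centre at radius r along bar, on clockwise side by distance h, arm angle a
def P(a,r,h,z): t=np.radians(70)+a; return T2W(46+r*np.cos(t)+h*np.sin(t),46+r*np.sin(t)-h*np.cos(t),z)
E
python3 - <<'E'
from arc import *
pr()
im,d=shot('top','t3')
f=lambda a,b:((a+.5)/5-.5+185,(b+.5)/5-.5+175)
print("yellow",W2T(back('top',f(174,0),40)).round(),"turq",W2T(back('top',f(345,-20),40)).round(), "pivot",T2W(46,46,0), "knob")
print("pre",W2T(P(.04,70,35,0)))
cr=im[145:240,185:335]; cv2.imwrite('pics/c3.png',cv2.cvtColor(cv2.resize(cr,None,fx=5,fy=5,interpolation=cv2.INTER_CUBIC),cv2.COLOR_RGB2BGR))
E
```

```text
t 6.12 tray [ 85.3 146.  122.3] F [-0.2 -0.4 -0.7] g 0.0 yaw -0.0
yellow [148. 157.  40.] turq [148.  42.  40.] pivot [541.60800584 -32.91260032   0.        ] knob
pre [100.63345607 102.03735788   0.        ]
```

View pics/c3.png

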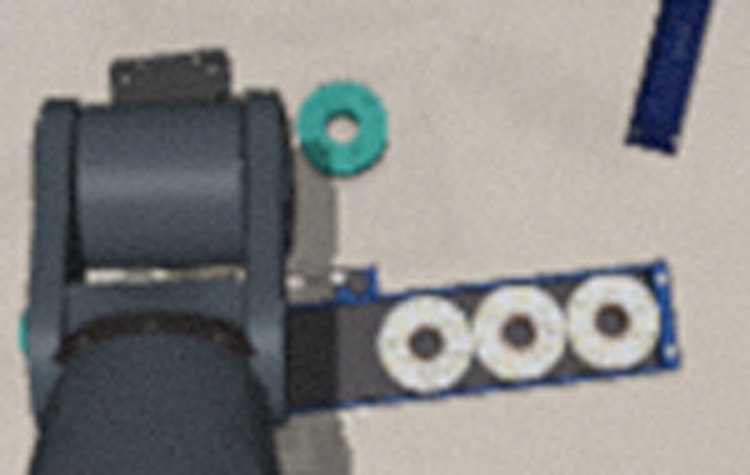

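The top crop shows all three rolls home and touching, with holes at (612,323), (519,332) and (427,343). The keeper pivot at (357,283) and the look-alikes are undisturbed. Next I'll plan the keeper sweep, keeping the tool orientation fixed.

```bash
cat >> arc.py <<'E'
def Q(a,r=55,extra=0,z=34): t=np.radians(70)+a; return P(a,r,4+12*abs(np.cos(t))+17.5*abs(np.sin(t))+extra,z)
E
python3 - <<'E'
from arc import *
pr()
p=Q(0.04,extra=18,z=34); print("pre",W2T(p).round(1),toolrel(p).round(3))
s=np.array([toolrel(Q(a)) for a in [0.04]+list(np.arange(.1,2.0,.1))]); print((s).round(3))
E
```

```text
t 6.17 tray [ 88.5 147.1 122.2] F [-2.8  1.3 -0.3] g 0.01 yaw 0.0
pre [103.   85.5  34. ] [-0.206  0.048  0.293]
[[-0.188 -0.01   0.293]
 [-0.18  -0.02   0.293]
 [-0.168 -0.039  0.293]
 [-0.158 -0.06   0.293]
 [-0.151 -0.078  0.293]
 [-0.145 -0.094  0.293]
 [-0.14  -0.111  0.293]
 [-0.138 -0.129  0.293]
 [-0.137 -0.147  0.293]
 [-0.138 -0.167  0.293]
 [-0.141 -0.187  0.293]
 [-0.147 -0.207  0.293]
 [-0.155 -0.226  0.293]
 [-0.166 -0.245  0.293]
 [-0.18  -0.263  0.293]
 [-0.196 -0.28   0.292]
 [-0.214 -0.295  0.292]
 [-0.234 -0.307  0.292]
 [-0.256 -0.317  0.292]
 [-0.28  -0.325  0.292]]
```

>>> send_rows --pt "0 0 0 -0.06 0.02 0 1" --pt "0 0 0 -0.12 0.035 0 1" --pt "0 0 0 -0.173 0.045 0 1" --pt "0 0 0 -0.173 0.045 0 1" --pt "0 0 0 -0.173 0.045 0.07 1" --pt "0 0 0 -0.173 0.045 0.14 1" --pt "0 0 0 -0.173 0.045 0.21 1" --pt "0 0 0 -0.173 0.045 0.27 1" --pt "0 0 0 -0.173 0.045 0.293 1" --pt "0 0 0 -0.173 0.045 0.293 1"

```text
clock: 7.0
ee_pos: [590.2, 23.8, 32.7]
tool_rot: [-0.001, 0.662, 0.75, 0.001]
wrist_force: [1.3, 0.5, 0.5]
grip_width: 0.008
```

```bash
python3 - <<'E'
from arc import *
pr()
print(np.array([toolrel(Q(a,r=60)) for a in [0.04]+list(np.arange(.1,2.0,.1))]).round(3))
E
```

```text
t 7.0 tray [101.2  96.3  32.7] F [1.3 0.5 0.5] g 0.01 yaw 0.001
[[-0.002 -0.046 -0.004]
 [ 0.007 -0.057 -0.004]
 [ 0.019 -0.078 -0.004]
 [ 0.029 -0.101 -0.004]
 [ 0.036 -0.121 -0.004]
 [ 0.042 -0.138 -0.004]
 [ 0.046 -0.156 -0.004]
 [ 0.049 -0.176 -0.004]
 [ 0.049 -0.196 -0.004]
 [ 0.047 -0.217 -0.004]
 [ 0.043 -0.238 -0.004]
 [ 0.036 -0.259 -0.004]
 [ 0.026 -0.28  -0.004]
 [ 0.014 -0.3   -0.004]
 [-0.001 -0.319 -0.004]
 [-0.018 -0.337 -0.004]
 [-0.038 -0.352 -0.004]
 [-0.06  -0.365 -0.005]
 [-0.084 -0.375 -0.005]
 [-0.109 -0.383 -0.005]]
```

>>> send_rows --pt "0 0 0 -0.002 -0.03 -0.004 1" --pt "0 0 0 0 -0.046 -0.004 1" --pt "0 0 0 0.007 -0.057 -0.004 1" --pt "0 0 0 0.019 -0.078 -0.004 1" --pt "0 0 0 0.029 -0.101 -0.004 1" --pt "0 0 0 0.036 -0.121 -0.004 1" --pt "0 0 0 0.042 -0.138 -0.004 1" --pt "0 0 0 0.046 -0.156 -0.004 1" --pt "0 0 0 0.049 -0.176 -0.004 1" --pt "0 0 0 0.049 -0.196 -0.004 1"

```text
clock: 7.83
ee_pos: [529.5, 31.1, 34.0]
tool_rot: [-0.001, 0.662, 0.75, 0.001]
wrist_force: [-0.1, -0.1, 0.0]
grip_width: 0.006
```

```bash
python3 - <<'E'
from arc import *
pr()
print(np.array([toolrel(Q(a,r=60-5*max(0,a-.9))) for a in list(np.arange(.8,2.0,.1))]).round(3))
im,d=shot('side','s4'); c=proj('side',[T2W(0,100,30)])[0].astype(int)
cr=im[c[1]-60:c[1]+40,c[0]-65:c[0]+65]; cv2.imwrite('pics/c4.png',cv2.cvtColor(cv2.resize(cr,None,fx=6,fy=6,interpolation=cv2.INTER_CUBIC),cv2.COLOR_RGB2BGR))
E
```

```text
t 7.83 tray [ 41.8 111.   34. ] F [-0.1 -0.1  0. ] g 0.01 yaw 0.001
[[-0.     0.002  0.   ]
 [-0.002 -0.019  0.   ]
 [-0.008 -0.04  -0.   ]
 [-0.016 -0.059 -0.   ]
 [-0.027 -0.079 -0.   ]
 [-0.039 -0.097 -0.   ]
 [-0.055 -0.114 -0.   ]
 [-0.072 -0.13  -0.   ]
 [-0.091 -0.143 -0.   ]
 [-0.112 -0.154 -0.   ]
 [-0.135 -0.163 -0.001]
 [-0.158 -0.169 -0.001]]
```

View pics/c4.png

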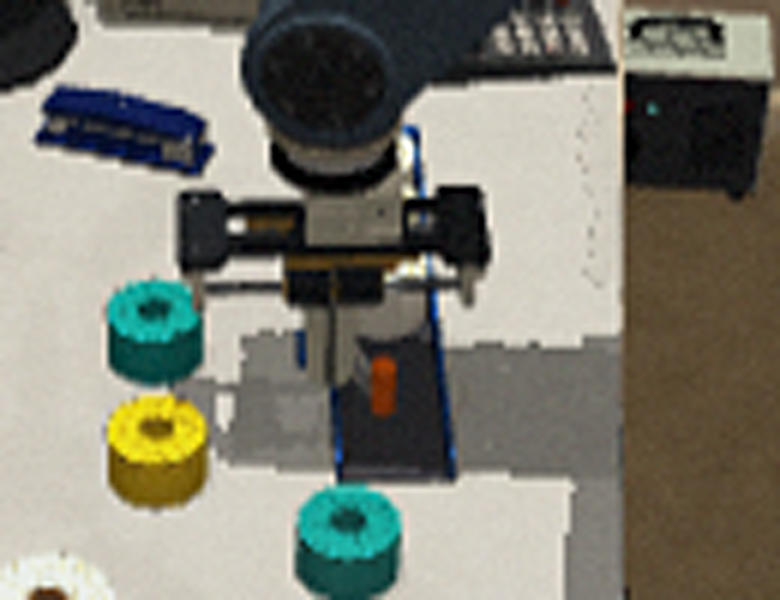

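The side crop shows the knob at (383,385), already swung over the lane, with the fingers at (330,340) behind the bar. The bystanders are untouched. Continuing the arc.

>>> send_rows --pt "0 0 0 -0.002 -0.019 0 1" --pt "0 0 0 -0.008 -0.04 0 1" --pt "0 0 0 -0.016 -0.059 0 1" --pt "0 0 0 -0.027 -0.079 0 1" --pt "0 0 0 -0.039 -0.097 0 1" --pt "0 0 0 -0.055 -0.114 0 1" --pt "0 0 0 -0.072 -0.13 0 1" --pt "0 0 0 -0.091 -0.143 0 1" --pt "0 0 0 -0.112 -0.154 0 1" --pt "0 0 0 -0.13 -0.162 0 1"

```text
clock: 8.72
ee_pos: [484.7, -14.6, 33.7]
tool_rot: [-0.002, 0.662, 0.75, 0.001]
wrist_force: [-0.1, 0.8, -0.7]
grip_width: 0.005
```

```bash
python3 - <<'E'
from arc import *
pr()
print(toolrel(T2W(-10,62,34)).round(3))
E
```

```text
t 8.72 tray [-8.3 71.2 33.7] F [-0.1  0.8 -0.7] g 0.0 yaw 0.001
[-0.031 -0.006 -0.001]
```

>>> send_rows --pt "0 0 0 -0.01 0 0 1" --pt "0 0 0 -0.02 0 0 1" --pt "0 0 0 -0.027 0 0 1" --pt "0 0 0 -0.031 0 0 1" --pt "0 0 0 -0.031 0 0 1"

```text
clock: 9.13
ee_pos: [485.7, -23.0, 33.6]
tool_rot: [-0.003, 0.662, 0.749, 0.001]
wrist_force: [-1.2, 8.2, 1.7]
grip_width: 0.001
```

>>> send_rows --pt "0 0 0 -0.004 0 0 1" --pt "0 0 0 -0.006 0 0 1" --pt "0 0 0 -0.006 0 0 1"

```text
clock: 9.38
ee_pos: [485.7, -23.1, 33.6]
tool_rot: [-0.004, 0.662, 0.749, 0.002]
wrist_force: [-1.2, 15.9, 3.9]
grip_width: 0.005
```

>>> send_rows --pt "0 0 0 -0.004 0 0 1" --pt "0 0 0 -0.006 0 0 1" --pt "0 0 0 -0.006 0 0 1"

```text
clock: 9.63
ee_pos: [485.7, -23.1, 33.6]
tool_rot: [-0.005, 0.662, 0.749, 0.002]
wrist_force: [0.7, 17.3, 2.9]
grip_width: 0.009
```

The keeper is on its stop: 17 N with no motion. Backing off, lifting and moving clear for a last look.

>>> send_rows --pt "0 0 0 0.03 0 0 1" --pt "0 0 0 0.1 0 0 1" --pt "0 0 0 0.1 0 -0.05 1" --pt "0 0 0 0.1 0 -0.17 1" --pt "0 0 0 0.1 0 -0.29 1" --pt "0 0 0 0.1 0 -0.4 1" --pt "0 0 0 0.2 -0.05 -0.5 1" --pt "0 0 0 0.33 -0.1 -0.5 1" --pt "0 0 0 0.46 -0.15 -0.5 1" --pt "0 0 0 0.6 -0.2 -0.5 1"

```text
clock: 10.47
ee_pos: [406.4, 142.8, 186.4]
tool_rot: [-0.005, 0.663, 0.749, 0.003]
wrist_force: [0.8, 0.8, 0.2]
grip_width: 0.007
```

>>> send_rows --pt "0 0 0 0.1 -0.05 0 1" --pt "0 0 0 0.2 -0.1 0 1" --pt "0 0 0 0.3 -0.15 0 1" --pt "0 0 0 0.35 -0.2 0 1" --pt "0 0 0 0.35 -0.2 0 1"

```text
clock: 10.88
ee_pos: [331.7, 241.7, 187.6]
tool_rot: [-0.005, 0.662, 0.75, 0.003]
wrist_force: [0.4, 0.1, 0.1]
grip_width: 0.004
```

```bash
python3 - <<'E'
from arc import *
pr()
im,d=shot('top','t5')
cr=im[145:240,185:335]; cv2.imwrite('pics/c5.png',cv2.cvtColor(cv2.resize(cr,None,fx=5,fy=5,interpolation=cv2.INTER_CUBIC),cv2.COLOR_RGB2BGR))
print(proj('top',[T2W(-44,46,62),T2W(0,5,44),T2W(0,-57,44),T2W(0,-119,44)])*5+[2-185*5,2-145*5])
E
```

```text
t 10.88 tray [-128.6  344.4  187.6] F [0.4 0.1 0.1] g 0.0 yaw 0.001
[[373.49663647 415.59847521]
 [426.99253338 342.58613985]
 [520.019937   331.68834252]
 [613.06084822 320.78896282]]
```

View pics/c5.png

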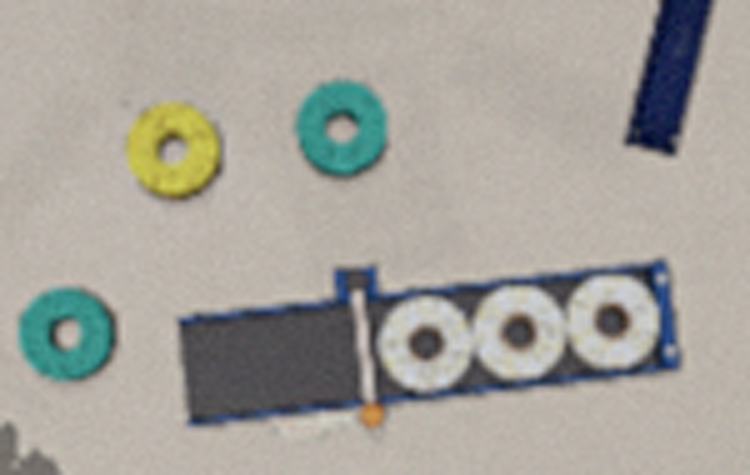

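The final crop has the knob at (373,415), where (373.5,415.6) is predicted for fully shut. The rolls are at (427,343), (519,332) and (612,322), all within about 1 crop pixel of their home places. The bystanders visible in the crop haven't moved.

```bash
python3 -c "
from station import close_job; print(close_job())"
```

```text
the job is handed in; nothing more can be done
None
```

The job is done and handed in at about 11 s on the robot's clock, against the 51 s limit.

- **Rolls:** With the fingers closed, I pushed the train by the tail roll only. At the end the push force rose to about 19 N with no further motion, so the front roll was on the end stop.
- **Keeper:** I then swept the keeper arm round by its bar until it met its limit, at about 17 N with no motion, and moved the arm clear.
- **Last check:** In the final top picture the three rolls and the knob lie within about 1 mm of where they should be when home and shut. The rolls are touching, and the nearby turquoise and yellow rolls and the stapler had not moved. That crop did not cover the jars, spare roll, calculator or tape dispenser, but the arm never went down near them.
- **Disagreement:** The fingers turned out about 12 mm half-thick along the lane, where I had assumed 7.5 mm. I corrected for this when planning the keeper sweep. No check failed.

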